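# Unload the conditioning box closed by a swing bolt

## Robot

A 6-joint arm with a two-finger parallel gripper is mounted at the origin on the work surface; the furniture and walls round the work are solid. World frame = base frame: x ahead of the robot, y to its left, z up, the work surface at z = 0. Lengths are in mm, angles in rad, forces in N, time in s.
With the tool pointing down it reaches from about 400 to 825 mm from the base axis. Payload 7 kg.
Tool frame: the origin (TCP) lies at the very end of the fingers, on their centre line; the grasp point (between the pads) lies 19 mm behind it; z points along the fingers, y is the line along which they close (so a half turn about z gives the same grasp; the last joint's range is limited). The gripper opens to 88 mm and grips with 3 to 60 N. Pads are 19 mm wide; open, the fingers measure 130 mm over their backs; the gripper's body (78 mm by 193 mm) begins 47 mm behind the grasp point.
Start: joints at [1.492, 0.359, 0.012, 0, -1.224, -0.288], TCP at [242.082, 630.072, 226.561] pointing down, gripper open.
Joint ranges: [-3.07, 3.07], [-1.43, 2.12], [-1.02, 1.25], [-3.03, 1.67], [-3.05, -0], [-3.03, 3.03]. Speed limits (rad/s): [2.39, 2.39, 3.01, 3.14, 3.14, 3.14].

## Interface

Orientations are given as [roll, pitch, yaw] about the fixed x, y, z axes, in that order (R = Rz(yaw) Ry(pitch) Rx(roll)).
In Python, from rig import read_state, cams, arm gives the robot as it stands.
- The arm moves only by the tool send_rows, never from a script. Its argument "rows" is a list of rows, each a list of 6 numbers: the shift along the tool's x, y, z in mm, then the turn, a rotation vector about the tool's x, y, z in degrees. In form: [[tx, ty, tz, wx, wy, wz], ...]. A call has 1 to 20 rows; each row shifts and turns the commanded pose from where the row before left it, along the tool's axes as they then stand; what a row does not reach is not made up. A row lasts 1/10 s, in which the tool goes at most 50 mm and 8.59 degrees, less where a joint would pass 70% of its speed; a pose out of reach is approached as far as the arm can. A call is refused whole if a number of a shift passes 50 or a number of a turn 8.59, either way. A call with a gripper value outside its range is refused whole. "fingers" is the closure, from 0 (fully open) to 1 (shut), set as the call begins (left out, the last holds). The fingers move at their own pace and stop on an object; the grip force is fixed at half the most. Time passes only in rows, so rows that do not move let the fingers close. It gives the time, the measured TCP pose, the force, the opening and the grip force at its end, in the units of the state.
- read_state(): the state, without advancing time (a new reading comes with each control period).
- cams.snapshot(name): name is "scene" or "top" or "wrist"; returns the picture (420x560x3 uint8, red, green, blue); there is no depth.
- cams.camera_params(name): a dict with "camera_matrix" (3x3 intrinsics, pixels), "R" (3x3) and "t" (3): a world point X has camera coordinates R X + t; the wrist camera has in their place "mount" (4x4, takes a point from camera to tool coordinates, whose origin is the TCP and whose axes are the flange's). Camera axes: x right, y down, z forward; pixel columns grow to the right and rows downward; lengths in mm; the calibration is good to about 2 mm. A picture is of the moment at which its call begins: read the wrist's pose just before it. camera_params takes no time and is no camera call.
- arm.close_job(): hands the job in; it is judged then, once.
The state is a dict: "clock": time; "joint_pos": joint angles; "qd": joint speeds; "joint_efforts": joint torques, N m; "position": TCP position; "orientation": TCP orientation; "ft_force": force on the tool from outside, world axes, zero at the start; "torque": the same for the moment, N m; "grip_width": opening from 0.0 (shut) to 1.0 (fully open); "grasp_force": force on a finger pad.
Only numpy, scipy, OpenCV 4.12 (cv2) and the standard library are available. Lean on these libraries where they do the work, as an engineer would, in place of code of your own. Each camera call takes 0.05 s, during which the arm holds its last target. There are 200 camera calls.

## Task

The wooden strips in the conditioning box are ready. First tip the fan's toggle switch over to off; then loosen the wing nut to its stop, swing the eyebolt out of the lid's forked lug and let it hang forward, and open the lid well up. Move every strip out of the box onto the blue board, side by side and not stacked, and shut the lid fully again, leaving the bolt hanging out and the fan off.

Things in the scene. Friction and masses are not known exactly. Their poses are not given: they have to be found in the camera images.
- chest: Plywood conditioning box fixed to the bench, 185 (x) x 270 (y) x 58 mm high without its lid; origin at the centre of its underside, x from front to back (the front, with bolt and finger tab, faces -x), y to the left. Walls 10 mm. The floor inside is 10 mm above the bench and has three bays along x, 46 mm wide, 165 mm long, centred at y = -74, 0 and +74 mm, separated and bordered by ribs 28 mm wide whose tops are 16 mm above the bench.
- toggle (a joint): Toggle lever of the fan switch, rad: 0 = on (leaning to the switch box's +y, green dot), 0.8 = off (leaning to its -y, red dot). Over-centre: past about 0.4 it falls over by itself, from less than that it falls back; about 1 N sideways at the knob moves it.
- toggle_knob (a point): Centre of the black ball knob (26 mm diameter) on the toggle lever, 60 mm from the pivot, which lies 42 mm above the bench over the centre of the switch box.
- switch_box: Grey switch housing fixed to the bench, 50 (x) x 76 (y) x 40 mm high; origin at the centre of its underside. The toggle swings from its +y to its -y side.
- wing_nut (a joint): Turn of the brass wing nut on the eyebolt, rad: near 0 = tight, 3.0 = loosened to its stop; counter-clockwise seen from above loosens. Steep thread: the nut rises 2 mm per rad. It stays where it is left and needs about 0.06 N m. Below about 2.1 rad its washer still catches on the fork and the bolt cannot swing.
- nut_grip (a point): Point on the nut's axis at mid height of its wings. The wings form a bar 54 mm long along this frame's y, 12 mm thick along its x, 26 mm high, with this point at their middle (about 99 mm above the bench when tight); the bolt end (10 mm diameter) stands up to 14 mm above the wings. Below the wings sits a washer 28 mm in diameter. The top of the lug, which sticks out 43 mm in front of the lid, lies about 29 mm below this point, the lid's top 31 mm below.
- swing_bolt (a joint): Swing of the eyebolt, rad: 0 = upright in the slot of the lug, grows as its top swings forward (box -x) about a pin along the box's y, to the stop at 1.65 (hanging just below level). The pin is at box frame x = -115, y = -80, z = 30 mm. Light friction holds it up to a lean of about 0.4 rad, beyond that it falls forward by itself.
- lid (a joint): Lid angle, rad: 0 = shut, opens upward to 1.75. A stiff hinge holds it wherever it is left; about 4 N at the tab moves it.
- lid_tab (a point): Middle of the red roller (20 mm diameter, 22 mm wide along the lid's y) at the end of the finger tab that sticks out in front of the lid in its plane, 63 mm above the bench when shut; the tab's neck behind it is 14 mm wide. Grip it across its width: the roller may turn between the fingers. It is 222 mm from the hinge axis.
- lid_hinge (a point): Middle of the lid's hinge axis, which runs along the box's y at the top of its back wall.
- board: Blue carrier board fixed to the bench, 180 (x) x 230 (y) x 12 mm high; origin at the centre of its underside, its top 12 mm above.
- strip_1_mid (a point): Centre of wooden strip 1: a dark wood block 40 (x) x 140 (y) x 22 mm (z), 0.07 kg, loose, at the start lying flat in a bay of the box with its length along the bay; absent in some runs.
- strip_2_mid (a point): Centre of wooden strip 2: a dark wood block 40 (x) x 140 (y) x 22 mm (z), 0.07 kg, loose, at the start lying flat in a bay of the box with its length along the bay; absent in some runs.
- strip_3_mid (a point): Centre of wooden strip 3: a dark wood block 40 (x) x 140 (y) x 22 mm (z), 0.07 kg, loose, at the start lying flat in a bay of the box with its length along the bay; absent in some runs.
There are look-alikes about, which are no part of the job. Leave any purple look-alike of the switch_box alone.

How it is judged:
By the outcome, as a careful person would: the job done as asked, in the order asked, and still so for the second after the job is handed in, with the robot touching nothing.
Of strip_1, strip_2, strip_3 only 2 to 3 are there at a start; the rules pass over those that are not, and their reading is None.
At some moment in a run one of strip_1, strip_2, strip_3 may be knocked a few centimetres aside while the robot is not near it.
Once in a run the grip may slacken for a moment while it holds something.
It also fails if it takes over 184 s, if anything falls off the work surface, if the arm or the gripper's body presses on something with over 40 N, if the wrist force passes 120 N, or if a joint passes its speed limit or range.

## Working session

There is one attempt and no reset: what is moved stays moved. The work goes in short steps, Python scripts to look and compute and a tool call to move; the robot and the scene stay as the last step left them, time stands still between calls to the robot, and variables do not carry over. Pictures are saved under pics/ and viewed, at most 14 in all, crops included, and the job is handed in when it is done.

Besides the shell and the picture viewer there is one more tool, called as name(argument=value, ...), one argument or row to a line, values as JSON. send_rows: Moves the arm, as the interface text tells. Its arguments: {"type":"object","properties":{"rows":{"type":"array"},"fingers":{"type":"number"}},"required":["rows"]}

```bash
mkdir -p pics
python3 - <<'E'
from rig import read_state,cams
import cv2,numpy as np
s=read_state();print({k:np.round(v,3) for k,v in s.items()})
for n in ("scene","top"):
    im=cams.snapshot(n);cv2.imwrite(f"pics/{n}0.png",im[:,:,::-1]);p=cams.camera_params(n);print(n,np.array(p["camera_matrix"]).round(1).tolist(),np.array(p["R"]).round(3).tolist(),np.array(p["t"]).round(1).tolist())
p=cams.camera_params("wrist");print(np.round(p["mount"],3))
E
```

```text
{'clock': np.float64(0.0), 'joint_pos': array([ 1.492,  0.359,  0.011, -0.   , -1.224, -0.288]), 'qd': array([-0.001,  0.   ,  0.001, -0.003, -0.001,  0.   ]), 'joint_efforts': array([-2.0000e-03, -5.8271e+01,  2.9305e+01,  6.9970e+00,  7.0000e-03,
       -0.0000e+00]), 'position': array([241.933, 629.624, 225.626]), 'orientation': array([ 3.14 , -0.   , -0.367]), 'ft_force': array([ 0.535, -0.293, -0.086]), 'torque': array([-0.015,  0.017,  0.   ]), 'grasp_force': np.float64(0.0), 'grip_width': np.float64(0.999)}
scene [[425.5, 0.0, 283.7], [0.0, 425.5, 207.3], [0.0, 0.0, 1.0]] [[-0.46, -0.888, -0.018], [-0.375, 0.212, -0.903], [0.805, -0.408, -0.43]] [267.6, 269.5, 808.4]
top [[439.9, 0.0, 276.9], [0.0, 439.9, 205.1], [0.0, 0.0, 1.0]] [[0.012, -1.0, 0.008], [-0.999, -0.012, -0.032], [0.032, -0.007, -0.999]] [17.3, 476.2, 1227.2]
[[-1.00000e-03 -9.64000e-01 -2.67000e-01  7.13000e+01]
 [ 1.00000e+00 -1.00000e-03 -0.00000e+00  2.87000e-01]
 [ 0.00000e+00 -2.67000e-01  9.64000e-01 -1.57754e+02]
 [ 0.00000e+00  0.00000e+00  0.00000e+00  1.00000e+00]]
```

View pics/scene0.png

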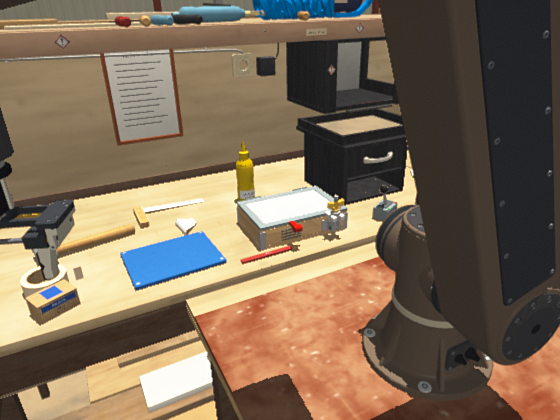

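View pics/top0.png

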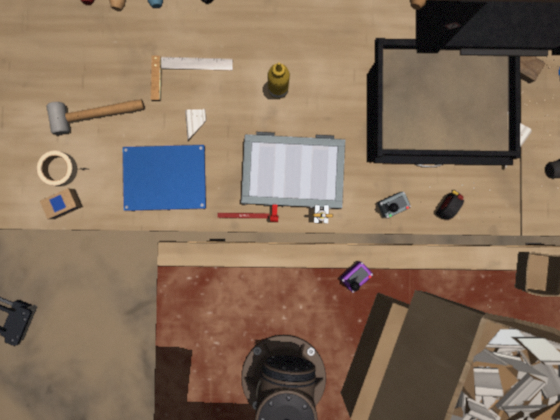

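Scene: the chest is at top px (293,171) with its nut at (321,214) and red tab at (274,213). The board is at (164,178). Switch candidates are the grey box at (394,204), a purple one at (357,277, the look-alike) and a black/red item at (450,205). I choose the grey one. The red rod at (245,215) could be taken for the tab.

```bash
cat > h.py <<'E'
from rig import read_state,cams,arm
import cv2,numpy as np
from scipy.spatial.transform import Rotation as Ro
def pose():
    s=read_state();return np.array(s["position"]),Ro.from_euler("xyz",s["orientation"]).as_matrix(),s
def cam(n):
    p=cams.camera_params(n);K=np.array(p["camera_matrix"])
    if n!="wrist": return K,np.array(p["R"]),np.array(p["t"])
    P,R,_=pose();M=np.array(p["mount"]);Rc=R@M[:3,:3];c=P+R@M[:3,3]
    return K,Rc.T,-Rc.T@c
def ray(c,uv,z):
    K,R,t=c;d=R.T@np.linalg.inv(K)@[*uv,1];o=-R.T@t
    return (o+d*(z-o[2])/d[2]).round(1)
def proj(c,X):
    K,R,t=c;p=K@(R@np.array(X,float)+t);return (p[:2]/p[2]).round(1)
def snap(n,name,box=None,f=1):
    im=cams.snapshot(n)[:,:,::-1]
    if box: im=im[box[1]:box[3],box[0]:box[2]]
    cv2.imwrite(f"pics/{name}.png",cv2.resize(im,None,fx=f,fy=f,interpolation=cv2.INTER_CUBIC))
E
python3 - <<'E'
from h import *
snap("top","t1",(110,125,420,235),2.55)
c=cam("top")
for n,uv,z in [("nut",(321,214),99),("tab",(274,213),63),("knob",(392,207),90),("sw",(394,204),40),("board",(164,178),12),
 ("lidFL",(242,206),68),("lidFR",(342,208),68),("lidBL",(246,135),68),("lidBR",(344,138),68),
 ("bTL",(123,147),12),("bTR",(205,146),12),("bBL",(123,210),12),("bBR",(207,209),12)]: print(n,ray(c,uv,z))
E
```

```text
nut [451.2 -91.2  99. ]
tab [452.8  30.9  63. ]
knob [ 471.9 -278.4   90. ]
sw [ 481.7 -297.4   40. ]
board [547.7 339.7  12. ]
lidFL [470.4 116.5  68. ]
lidFR [ 468.3 -150.5   68. ]
lidBL [660.9 108.5  68. ]
lidBR [ 656.4 -154.5   68. ]
bTL [633.3 456.   12. ]
bTR [639.1 226.7  12. ]
bBL [456.8 451.9  12. ]
bBR [462.4 218.1  12. ]
```

View pics/t1.png

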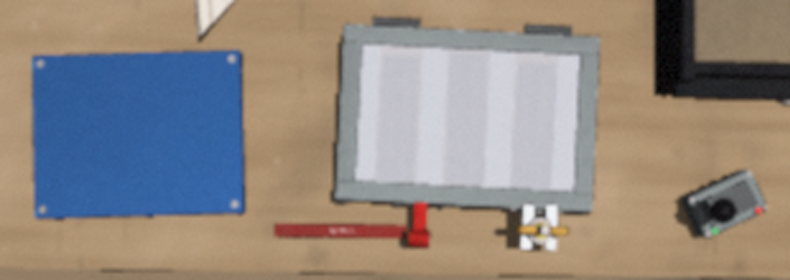

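```bash
cat >> h.py <<'E'
def Rd(psi): return Ro.from_euler("z",psi)*Ro.from_euler("x",np.pi)
def plan(wps,vmax=48,psi0=None):
    """wps: (x,y,z,psi,[n]) ; tool straight down; prints rows"""
    P,R,s=pose();psi=s["orientation"][2] if psi0 is None else psi0
    out=[]
    for w in wps:
        Q=np.array(w[:3],float);d=Q-P;dp=w[3]-psi
        n=w[4] if len(w)>4 else max(1,int(np.ceil(max(np.linalg.norm(d)/vmax,abs(np.degrees(dp))/8.5))))
        a0,P0=psi,P.copy()
        for i in range(1,n+1):
            tgt=P0+d*i/n
            t=np.round(Rd(psi).inv().apply(tgt-P),0 if n>1 and i<n else 1)
            wz=round(-np.degrees(a0+dp*i/n-psi),1)
            out.append([*map(float,t),0,0,wz]);P=P+Rd(psi).apply(t);psi-=np.radians(wz)
    print(len(out),str(out).replace(".0,",",").replace(" ",""));print("end",P.round(1),round(psi,3))
E
python3 - <<'E'
from h import *
c=cam("top")
f=lambda u,v,z:ray(c,(110+u/2.55,125+v/2.55),z)
FL,FR,BL,BR=[f(*p,68) for p in ((334,200),(590,212),(345,25),(600,38))]
print(FL,FR,BL,BR)
for a,b in((FR,FL),(BR,BL)):print("yaw",np.arctan2(-(b-a)[0],(b-a)[1]))
for a,b in((FR,BR),(FL,BL)):print("yaw",np.arctan2((b-a)[1],(b-a)[0]))
print("nut",f(542,231,101),"tab",f(418,236,63),"knob",f(723,211,97),"green",f(716,231,40),"red",f(760,210,40),"swc",f(730,203,40))
plan([(430,330,235,-1.4),(470,-220,235,-2.70)])
E
```

```text
[477.2 119.3  68. ] [ 467.9 -148.9   68. ] [661.5 110.4  68. ] [ 651.3 -158.1   68. ]
yaw -0.034661727263643305
yaw -0.03797056808576722
yaw -0.050121563348037364
yaw -0.048253344463483956
nut [447.1 -95.  101. ] tab [440.6  31.   63. ] knob [ 469.8 -280.5   97. ] green [ 449.9 -288.6   40. ] red [ 473.  -335.9   40. ] swc [ 480.1 -303.6   40. ]
20 [[35,27,-1,0,0,np.float64(7.4)],[39,21,-1,0,0,np.float64(7.4)],[41,17,-1,0,0,np.float64(7.4)],[43,11,-2,0,0,np.float64(7.4)],[44,6,-1,0,0,np.float64(7.4)],[44,-0,-1,0,0,np.float64(7.4)],[44,-6,-1,0,0,np.float64(7.4)],[42.3,-11.3,-1.2,0,0,np.float64(7.4)],[46,4,0,0,0,np.float64(6.2)],[46,0,0,0,0,np.float64(6.2)],[45,-5,0,0,0,np.float64(6.2)],[45,-11,0,0,0,np.float64(6.2)],[44,-15,0,0,0,np.float64(6.2)],[41,-19,0,0,0,np.float64(6.2)],[39,-25,0,0,0,np.float64(6.2)],[37,-28,0,0,0,np.float64(6.3)],[33,-32,0,0,0,np.float64(6.2)],[29,-35,0,0,0,np.float64(6.2)],[25,-38,0,0,0,np.float64(6.2)],[21.4,-41.1,0,0,0,np.float64(6.2)]]
end [ 470. -220.  235.] -2.7
```

send_rows(
  rows=[
    [35,27,-1,0,0,7.4],
    [39,21,-1,0,0,7.4],
    [41,17,-1,0,0,7.4],
    [43,11,-2,0,0,7.4],
    [44,6,-1,0,0,7.4],
    [44,0,-1,0,0,7.4],
    [44,-6,-1,0,0,7.4],
    [42,-11,-1,0,0,7.4],
    [46,4,0,0,0,6.2],
    [46,0,0,0,0,6.2],
    [45,-5,0,0,0,6.2],
    [45,-11,0,0,0,6.2],
    [44,-15,0,0,0,6.2],
    [41,-19,0,0,0,6.2],
    [39,-25,0,0,0,6.2],
    [37,-28,0,0,0,6.2],
    [33,-32,0,0,0,6.2],
    [29,-35,0,0,0,6.2],
    [25,-38,0,0,0,6.2],
    [21,-41,0,0,0,6.2],
  ],
  fingers=1,
)

```text
clock: 2.15
position: [470.1, -221.0, 235.6]
orientation: [-3.142, 0.0, -2.703]
ft_force: [2.3, 1.6, -0.5]
grip_width: 0.009
grasp_force: 0.0
```

```bash
sed -i 's/wz=round(/wz=float(round(/; s/-psi),1)$/-psi),1))/' h.py
python3 - <<'E'
from h import *
P,R,s=pose();print(P.round(1),s["orientation"],s["clock"],np.round(s["joint_pos"],2))
c=cam("wrist");print(proj(c,(470,-280,97)),proj(c,(480,-304,42)),proj(c,(450,-289,40)))
snap("wrist","w1",None,1)
E
```

```text
[ 470.1 -221.   235.6] [-3.14153778e+00  3.34453331e-04 -2.70298629e+00] 2.15 [-0.06  0.1  -0.31 -0.   -1.16 -1.07]
[225.8 172.5] [211.9 164.2] [233.5 146.3]
```

View pics/w1.png

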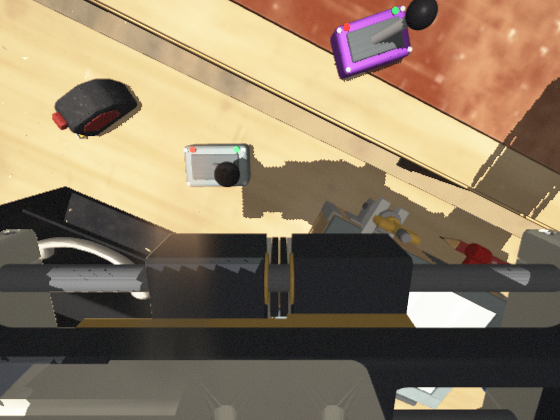

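The wrist view shows the grey switch at (217,165), its knob at (227,174) leaning to the green dot at (237,150), red dot at (193,150). The purple look-alike is at (370,45) and a black mouse-like thing at (95,107). The grey one is confirmed.

Run:
```python
from h import *
c=cam("wrist")
k=ray(c,(227,174),97);g=ray(c,(237,150),40);r=ray(c,(193,150),40);print(k,g,r)
d=(g-r)[:2];d/=np.linalg.norm(d);print("yaw",np.arctan2(-d[0],d[1]),d, "boxtop corners",ray(c,(187,146),40),ray(c,(246,145),40),ray(c,(189,185),40),ray(c,(248,185),40))
psi=-2.70
s=k[:2]+d*45; e=k[:2]-d*28
plan([(*s,150,psi),(*s,88,psi),(*e,88,psi,8)])
```

```text
[ 470.2 -283.4   97. ] [ 451.4 -288.7   40. ] [ 473.  -335.9   40. ]
yaw 0.4291785080012986 [-0.41612395  0.9093079 ] boxtop corners [ 471.6 -343.9   40. ] [ 441.6 -281.3   40. ] [ 514.5 -325.8   40. ] [ 484.6 -260.5   40. ]
12 [[12,-4,43,0,0,-0.3],[11.9,-3.2,42.1,0,0,-0.4],[0,0,31,0,0,0.0],[0,0,31,0,0,0.0],[0,-9,0,0,0,0.0],[0,-9,0,0,0,0.0],[0,-9,0,0,0,0.0],[0,-9,0,0,0,0.0],[1,-10,0,0,0,0.0],[-0,-9,0,0,0,0.0],[-0,-9,0,0,0,0.0],[-0,-9,0,0,0,0.0]]
end [ 481.8 -308.9   88. ] -2.7
```

send_rows(
  rows=[
    [12,-4,43,0,0,0],
    [12,-3,42,0,0,0],
    [0,0,31,0,0,0],
    [0,0,31,0,0,0],
    [0,-9,0,0,0,0],
    [0,-9,0,0,0,0],
    [0,-9,0,0,0,0],
    [0,-9,0,0,0,0],
    [0,-9,0,0,0,0],
    [0,-8,0,0,0,0],
    [0,0,0,0,0,0],
    [0,0,0,0,0,0],
    [0,30,0,0,0,0],
    [0,0,-45,0,0,0],
    [0,0,-45,0,0,0],
    [0,0,-30,0,0,0],
  ],
)

```text
clock: 3.8
position: [462.1, -256.3, 211.8]
orientation: [-3.139, 0.002, -2.697]
ft_force: [0.1, 0.0, -0.1]
grip_width: 0.006
grasp_force: 0.0
```

Run:
```python
from h import *
plan([(445,-95,205,-1.613)])
snap("wrist","w2",None,1)
```

```text
8 [[-7,19,1,0,0,-7.8],[-9,18,1,0,0,-7.7],[-12,17,1,0,0,-7.8],[-13,15,0,0,0,-7.8],[-16,13,1,0,0,-7.7],[-17,10,1,0,0,-7.8],[-19,9,1,0,0,-7.8],[-19.2,5.2,0.8,0,0,-7.7]]
end [445. -95. 205.] -1.614
```

View pics/w2.png

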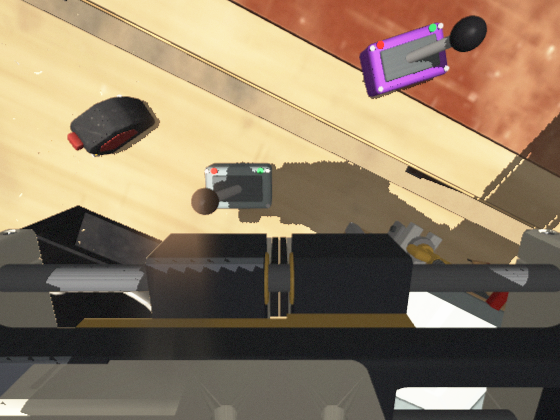

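The knob is now at (205,201), on the red dot's side: the fan is off. Next is the nut.

send_rows(
  rows=[
    [-7,19,1,0,0,-7.8],
    [-9,18,1,0,0,-7.8],
    [-12,17,1,0,0,-7.8],
    [-13,15,0,0,0,-7.8],
    [-16,13,1,0,0,-7.8],
    [-17,10,1,0,0,-7.8],
    [-19,9,1,0,0,-7.7],
    [-19,5,1,0,0,-7.7],
    [0,0,0,0,0,0],
    [0,0,0,0,0,0],
  ],
  fingers=0.25,
)

```text
clock: 4.85
position: [444.4, -95.0, 201.5]
orientation: [-3.142, 0.0, -1.613]
ft_force: [0.4, -0.1, -0.4]
grip_width: 0.746
grasp_force: 0.0
```

Run:
```python
from h import *
P,R,s=pose();print(P,s["orientation"],np.round(s["joint_pos"],2),s["grip_width"])
snap("wrist","w3",None,1);c=cam("wrist");print(proj(c,(447,-95,101)),proj(c,(441,31,63)))
```

```text
[444.39332442 -94.97357763 201.51047145] [-3.14152750e+00  6.82960329e-05 -1.61329071e+00] [ 0.23  0.01 -0.49 -0.   -1.07 -0.27] 0.745781026215472
[275.4 206.7] [286.2 303.3]
```

View pics/w3.png

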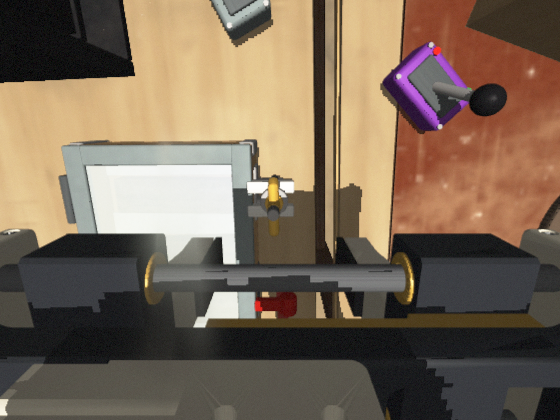

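Run:
```python
from h import *
c=cam("wrist");im=cams.snapshot("wrist")[150:330,230:320,::-1];cv2.imwrite("pics/w4.png",cv2.resize(im,None,fx=6,fy=3.3,interpolation=cv2.INTER_CUBIC) if 0 else cv2.resize(im,None,fx=3.3,fy=3.3,interpolation=cv2.INTER_CUBIC))
for p in [(447,-95,101),(447,-68,112),(447,-122,112),(447,-95,126),(447,-95,70),(441,31,63)]:print(p,proj(c,p))
```

```text
(447, -95, 101) [275.4 206.7]
(447, -68, 112) [276.7 239. ]
(447, -122, 112) [273.8 179.5]
(447, -95, 126) [275.1 214.8]
(447, -95, 70) [275.7 198.4]
(441, 31, 63) [286.2 303.3]
```

View pics/w4.png

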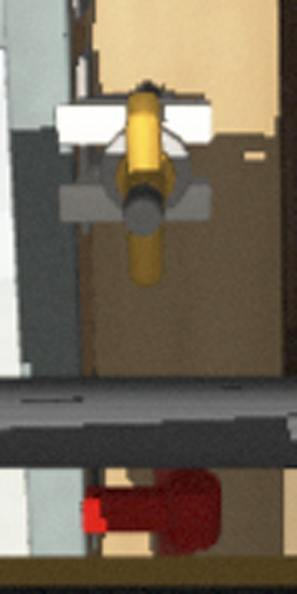

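Run:
```python
from h import *
c=cam("wrist")
n=ray(c,(273.3,214.2),126);print(n,ray(c,(287.6,305),68), ray(c,(287.6,305),63))
plan([(n[0],n[1],84,-1.613)])
```

```text
[448.5 -95.9 126. ] [439.5  29.6  68. ] [439.5  33.   63. ]
3 [[0,-1,39,0,0,-0.0],[0,-2,39,0,0,-0.1],[0.1,-1,39.5,0,0,0.0]]
end [448.5 -95.9  84. ] -1.613
```

send_rows(
  rows=[
    [0,-1,39,0,0,0],
    [0,-2,39,0,0,0],
    [0,-1,39,0,0,0],
    [0,0,0,0,0,0],
    [0,0,0,0,0,0],
  ],
)

```text
clock: 5.45
position: [448.6, -96.2, 84.9]
orientation: [3.14, -0.001, -1.614]
ft_force: [0.7, 0.2, 0.9]
grip_width: 0.75
grasp_force: 0.0
```

send_rows(
  rows=[
    [0,0,0,0,0,0],
    [0,0,0,0,0,0],
    [0,0,0,0,0,0],
    [0,0,0,0,0,0],
    [0,0,0,0,0,0],
    [0,0,0,0,0,0],
    [0,0,0,0,0,0],
  ],
  fingers=1,
)

```text
clock: 6.15
position: [448.7, -95.5, 84.7]
orientation: [-3.141, -0.0, -1.613]
ft_force: [0.8, -0.5, 0.7]
grip_width: 0.176
grasp_force: 23.2
```

send_rows(
  rows=[
    [0,0,-0.2,0,0,-5],
    [0,0,-0.2,0,0,-5],
    [0,0,-0.2,0,0,-5],
    [0,0,-0.2,0,0,-5],
    [0,0,-0.2,0,0,-6],
    [0,0,-0.2,0,0,-6],
    [0,0,-0.2,0,0,-6],
    [0,0,-0.2,0,0,-6],
    [0,0,-0.2,0,0,-6],
    [0,0,-0.2,0,0,-6],
  ],
)

```text
clock: 7.15
position: [450.6, -94.8, 87.3]
orientation: [-3.139, -0.002, -0.631]
ft_force: [2.0, 3.4, 1.7]
grip_width: 0.134
grasp_force: 65.2
```

send_rows(
  rows=[
    [0,0,-0.2,0,0,-6],
    [0,0,-0.2,0,0,-6],
    [0,0,-0.2,0,0,-6],
    [0,0,-0.2,0,0,-6],
    [0,0,-0.2,0,0,-6],
    [0,0,-0.2,0,0,-6],
    [0,0,-0.2,0,0,-6],
    [0,0,-0.2,0,0,-6],
    [0,0,-0.2,0,0,-6],
    [0,0,-0.2,0,0,-6],
    [0,0,-0.2,0,0,-6],
    [0,0,-0.2,0,0,-6],
    [0,0,-0.2,0,0,-6],
    [0,0,-0.2,0,0,-6],
    [0,0,-0.2,0,0,-6],
    [0,0,-0.2,0,0,-6],
    [0,0,-0.2,0,0,-6],
  ],
)

```text
clock: 8.85
position: [450.1, -93.3, 90.7]
orientation: [3.14, -0.004, 1.149]
ft_force: [-2.3, 16.9, 9.6]
grip_width: 0.132
grasp_force: 60.7
```

send_rows(
  rows=[
    [0,0,-0.1,0,0,-3],
    [0,0,-0.1,0,0,-3],
    [0,0,-0.1,0,0,-3],
    [0,0,0,0,0,0],
    [0,0,0,0,0,0],
  ],
)

```text
clock: 9.35
position: [449.9, -93.3, 91.1]
orientation: [3.14, -0.004, 1.302]
ft_force: [-3.2, 15.8, 10.5]
grip_width: 0.132
grasp_force: 61.4
```

Run:
```python
from h import *
P,R,s=pose();print(P,s["orientation"],s["torque"],s["ft_force"],s["joint_pos"][5])
```

```text
[449.91963643 -93.3187566   91.06739423] [ 3.13965217 -0.0037772   1.30181799] [6.40461089 1.32456567 0.01959076] [-3.15456878 15.75616876 10.52632377] 2.6510835250210167
```

send_rows(
  rows=[
    [0,0,-0.1,0,0,-2],
    [0,0,-0.1,0,0,-2],
    [0,0,-0.1,0,0,-2],
    [0,0,0,0,0,0],
    [0,0,0,0,0,0],
  ],
)

```text
clock: 9.85
position: [449.8, -93.3, 91.3]
orientation: [3.14, -0.004, 1.406]
ft_force: [-3.6, 16.0, 9.7]
grip_width: 0.133
grasp_force: 61.3
```

Run:
```python
from h import *
P,R,s=pose();print(P,s["orientation"],s["torque"],s["ft_force"],s["joint_pos"][5],s["joint_efforts"][5])
```

```text
[449.77201722 -93.31027325  91.25807056] [ 3.13950545 -0.00366769  1.40585451] [ 6.38447192  1.30298317 -0.24797432] [-3.55666203 15.98337364  9.71064169] 2.7553840355069656 0.28629778884351254
```

send_rows(
  rows=[
    [0,0,0,0,0,0],
    [0,0,0,0,0,0],
    [0,0,0,0,0,0],
    [0,0,0,0,0,0],
    [0,0,-30,0,0,0],
    [0,0,-35,0,0,0],
    [0,0,0,0,0,0],
    [0,0,0,0,0,0],
  ],
  fingers=0.4,
)

```text
clock: 10.65
position: [448.6, -95.7, 155.9]
orientation: [3.141, -0.0, 1.406]
ft_force: [0.3, -0.2, -1.0]
grip_width: 0.597
grasp_force: 0.0
```

Run:
```python
from h import *
P,R,s=pose();print(P,s["orientation"],s["ft_force"])
plan([(492,-97,156,1.44),(492,-97,92,1.44),(472,-96,92,1.44,2),(426,-94,92,1.44,10)])
```

```text
[448.56035827 -95.67177408 155.85483356] [ 3.14072609e+00 -4.55632274e-04  1.40605887e+00] [ 0.32863124 -0.22045358 -0.96664689]
15 [[5.8,43.1,-0.1,0,0,-1.9],[0,-0,32,0,0,-0.0],[0,-0,32,0,0,-0.0],[-1,-10,-0,0,0,-0.0],[-0.6,-10,-0,0,0,-0.0],[-0,-5,-0,0,0,-0.0],[-1,-4,-0,0,0,-0.0],[-0,-5,-0,0,0,-0.0],[-1,-4,-0,0,0,-0.0],[-0,-5,-0,0,0,-0.0],[-0,-5,-0,0,0,-0.0],[-1,-4,-0,0,0,-0.0],[-0,-5,-0,0,0,-0.0],[-1,-4,-0,0,0,-0.0],[-0.1,-4.9,-0,0,0,-0.0]]
end [425.9 -94.   92. ] 1.439
```

send_rows(
  rows=[
    [6,43,0,0,0,-2],
    [0,0,0,0,0,0],
    [0,0,0,0,0,0],
    [0,0,0,0,0,0],
    [0,0,0,0,0,0],
    [0,0,32,0,0,0],
    [0,0,32,0,0,0],
    [-1,-10,0,0,0,0],
    [-1,-10,0,0,0,0],
    [0,-5,0,0,0,0],
    [-1,-5,0,0,0,0],
    [0,-5,0,0,0,0],
    [-1,-5,0,0,0,0],
    [0,-5,0,0,0,0],
  ],
  fingers=1,
)

```text
clock: 12.05
position: [446.7, -94.8, 91.9]
orientation: [3.141, -0.0, 1.441]
ft_force: [0.4, -0.2, 0.8]
grip_width: 0.007
grasp_force: 0.1
```

send_rows(
  rows=[
    [-1,-5,0,0,0,0],
    [0,-5,0,0,0,0],
    [-1,-5,0,0,0,0],
    [0,-5,0,0,0,0],
    [0,0,0,0,0,0],
    [0,0,0,0,0,0],
    [0,0,0,0,0,0],
  ],
)

```text
clock: 12.75
position: [427.1, -94.2, 91.6]
orientation: [3.141, 0.0, 1.441]
ft_force: [-0.8, -0.2, 1.0]
grip_width: 0.004
grasp_force: 0.0
```

Run:
```python
from h import *
snap("scene","s2",(220,170,420,270),4)
P,R,s=pose();print(P)
```

```text
[427.05051959 -94.20115599  91.58664272]
```

View pics/s2.png

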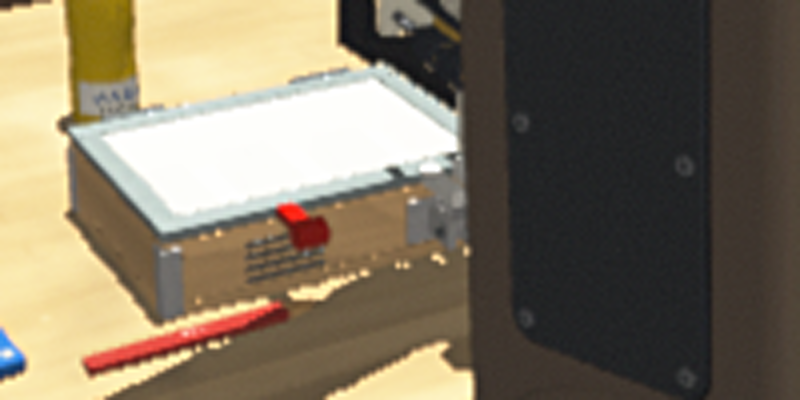

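Run:
```python
from h import *
plan([(430,-94,200,1.441),(445,20,215,-3.184)])
```

```text
35 [[0,1,-36,0,0,0.0],[0,1,-36,0,0,0.0],[0.6,0.9,-36.4,0,0,0.0],[4,0,-0,0,0,8.3],[3,-0,-1,0,0,8.3],[4,-1,-0,0,0,8.2],[3,-2,-1,0,0,8.3],[3,-2,-0,0,0,8.3],[2,-2,-1,0,0,8.3],[3,-3,-0,0,0,8.3],[2,-3,-1,0,0,8.3],[1,-3,-0,0,0,8.2],[1,-4,-1,0,0,8.3],[1,-3,-0,0,0,8.3],[-1,-4,-1,0,0,8.3],[-0,-3,-0,0,0,8.3],[-1,-4,-1,0,0,8.2],[-2,-3,-0,0,0,8.3],[-2,-3,-1,0,0,8.3],[-2,-3,0,0,0,8.3],[-3,-2,-0,0,0,8.3],[-3,-2,-1,0,0,8.3],[-3,-1,-0,0,0,8.2],[-4,-1,-1,0,0,8.3],[-3,-0,-0,0,0,8.3],[-4,-0,-1,0,0,8.3],[-4,0,-0,0,0,8.3],[-3,2,-1,0,0,8.2],[-3,1,-0,0,0,8.3],[-3,2,-1,0,0,8.3],[-3,3,-0,0,0,8.3],[-2,3,-1,0,0,8.3],[-2,3,-0,0,0,8.3],[-1,3,-1,0,0,8.2],[-1.1,3.5,-0,0,0,8.3]]
end [445.  20. 215.] -3.184
```

send_rows(
  rows=[
    [0,1,-36,0,0,0],
    [0,1,-36,0,0,0],
    [1,1,-36,0,0,0],
    [0,0,0,0,0,8.5],
    [0,0,0,0,0,8.5],
    [0,0,0,0,0,8.5],
    [0,0,0,0,0,8.5],
    [0,0,0,0,0,8.5],
    [0,0,0,0,0,8.5],
    [0,0,0,0,0,8.5],
    [0,0,0,0,0,8.5],
    [0,0,0,0,0,8.5],
    [0,0,0,0,0,8.5],
    [0,0,0,0,0,8.5],
    [0,0,0,0,0,8.5],
    [0,0,0,0,0,8.5],
    [0,0,0,0,0,8.5],
    [0,0,0,0,0,8.5],
    [0,0,0,0,0,8.5],
    [0,0,0,0,0,8.5],
  ],
  fingers=0.5,
)

```text
clock: 14.8
position: [430.0, -93.6, 199.5]
orientation: [3.141, 0.0, -1.087]
ft_force: [-0.4, 0.1, 0.2]
grip_width: 0.503
grasp_force: 0.0
```

send_rows(
  rows=[
    [0,0,0,0,0,8.5],
    [0,0,0,0,0,8.5],
    [0,0,0,0,0,8.5],
    [0,0,0,0,0,8.5],
    [0,0,0,0,0,8.5],
    [0,0,0,0,0,8.5],
    [0,0,0,0,0,8.5],
    [0,0,0,0,0,8.5],
    [0,0,0,0,0,8.5],
    [0,0,0,0,0,8.5],
    [0,0,0,0,0,8.5],
    [0,0,0,0,0,8.5],
    [0,0,0,0,0,8.5],
    [0,0,0,0,0,8.5],
    [-5,38,0,0,0,1.5],
    [-5,38,-7,0,0,0],
    [0,38,-8,0,0,0],
    [0,0,0,0,0,0],
    [0,0,0,0,0,0],
  ],
)

```text
clock: 16.7
position: [443.8, 20.8, 214.5]
orientation: [3.142, -0.0, 3.102]
ft_force: [-0.3, -1.0, -0.6]
grip_width: 0.498
grasp_force: 0.0
```

Run:
```python
from h import *
P,R,s=pose();print(P,s["orientation"],s["clock"],np.round(s["joint_pos"],2))
snap("wrist","w5");c=cam("wrist");print(proj(c,(439.5,33,63)),proj(c,(448,-95,60)))
```

```text
[443.76460899  20.83285075 214.52537481] [ 3.14155653e+00 -9.78863300e-05  3.10159179e+00] 16.7 [ 0.49 -0.02 -0.49 -0.   -1.11 -2.1 ]
[290.8 189.9] [173.8 201.7]
```

View pics/w5.png

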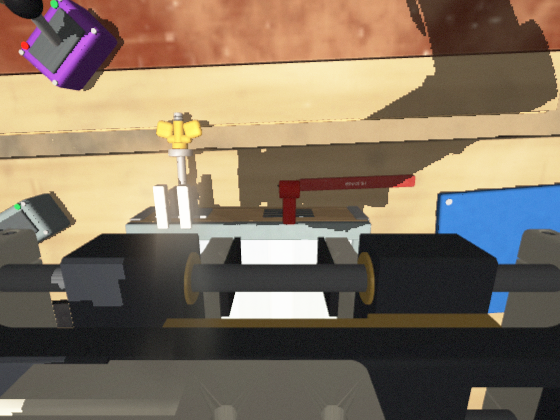

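Run:
```python
from h import *
c=cam("wrist");print(ray(c,(290,188),66),ray(c,(290,188),63))
plan([(440.5,33.5,120,3.1),(440.5,33.5,48,3.1)])
```

```text
[436.8  32.1  66. ] [437.4  32.2  63. ]
4 [[2,7,47,0,0,0.0],[1.6,6.3,47.3,0,0,0.0],[-0,0,36,0,0,0.0],[-0,0,36,0,0,0.0]]
end [440.5  33.5  48. ] 3.1
```

send_rows(
  rows=[
    [3,7,47,0,0,0],
    [2,5,47,0,0,0],
    [0,0,36,0,0,0],
    [0,0,36,0,0,0],
    [0,0,0,0,0,0],
  ],
)

```text
clock: 17.25
position: [435.8, 29.6, 44.8]
orientation: [-3.137, -0.008, 3.097]
ft_force: [0.1, -0.8, -0.3]
grip_width: 0.501
grasp_force: 0.0
```

send_rows(
  rows=[
    [0,0,0,0,0,0],
    [0,0,0,0,0,0],
    [0,0,0,0,0,0],
    [0,0,0,0,0,0],
    [0,0,0,0,0,0],
    [0,0,0,0,0,0],
  ],
  fingers=1,
)

```text
clock: 17.85
position: [440.3, 32.0, 50.2]
orientation: [3.141, 0.003, 3.1]
ft_force: [2.7, -6.3, 3.6]
grip_width: 0.247
grasp_force: 30.0
```

Run:
```python
from h import *
P,R,s=pose();print(P,s["ft_force"],s["grip_width"])
# arc: roller at hinge + 222*(-cos(a+a0),sin): roller centre z=63 hinge z~? assume a0=0 level
a=np.linspace(0,1.5,20);b=-0.0
x=222*(1-np.cos(a));z=222*np.sin(a)
yaw=-.043
print(np.round(np.diff(x),1),np.round(np.diff(z),1))
```

```text
[440.29174122  32.00191119  50.17752943] [ 2.67480689 -6.32834915  3.60898705] 0.24702820234903816
[ 0.7  2.1  3.4  4.8  6.1  7.4  8.6  9.8 10.9 11.9 12.9 13.8 14.6 15.3
 16.  16.5 16.9 17.2 17.4] [17.5 17.4 17.2 16.9 16.4 15.9 15.3 14.5 13.7 12.8 11.8 10.8  9.7  8.5
  7.2  6.   4.6  3.3  1.9]
```

send_rows(
  rows=[
    [-0.7,0,-17.5,0,0,0],
    [-2.1,0,-17.4,0,0,0],
    [-3.4,0,-17.2,0,0,0],
    [-4.8,0,-16.9,0,0,0],
    [-6.1,0,-16.4,0,0,0],
    [-7.4,0,-15.9,0,0,0],
    [-8.6,0,-15.3,0,0,0],
    [-9.8,0,-14.5,0,0,0],
    [-10.9,0,-13.7,0,0,0],
    [-11.9,0,-12.8,0,0,0],
  ],
)

```text
clock: 18.85
position: [503.9, 29.5, 207.2]
orientation: [3.141, -0.001, 3.099]
ft_force: [-1.2, 1.6, -3.5]
grip_width: 0.252
grasp_force: 3.0
```

send_rows(
  rows=[
    [-12.9,0,-11.8,0,0,0],
    [-13.8,0,-10.8,0,0,0],
    [-14.6,0,-9.7,0,0,0],
    [-15.3,0,-8.5,0,0,0],
    [-16,0,-7.2,0,0,0],
    [-16.5,0,-6,0,0,0],
    [-16.9,0,-4.6,0,0,0],
    [-17.2,0,-3.3,0,0,0],
    [-17.4,0,-1.9,0,0,0],
    [0,0,0,0,0,0],
    [0,0,0,0,0,0],
  ],
)

```text
clock: 19.95
position: [646.6, 24.3, 272.5]
orientation: [3.14, 0.004, 3.1]
ft_force: [1.0, 3.3, 4.0]
grip_width: 0.248
grasp_force: 30.0
```

send_rows(
  rows=[
    [-10,0,-1,0,0,0],
    [-8,0,0,0,0,0],
    [0,0,0,0,0,0],
    [0,0,0,0,0,0],
  ],
)

```text
clock: 20.35
position: [664.2, 23.7, 273.2]
orientation: [3.14, 0.004, 3.1]
ft_force: [0.6, 4.3, 5.6]
grip_width: 0.252
grasp_force: 30.0
```

send_rows(
  rows=[
    [0,0,0,0,0,0],
    [0,0,0,0,0,0],
    [0,0,0,0,0,0],
    [0,0,-30,0,0,0],
    [0,0,-30,0,0,0],
    [40,-15,0,0,0,0],
    [40,-15,0,0,0,0],
    [45,-15,0,0,0,0],
    [0,0,30,0,0,0],
    [0,0,30,0,0,0],
    [0,0,0,0,0,0],
    [0,0,0,0,0,0],
  ],
  fingers=0.43,
)

```text
clock: 21.55
position: [536.6, -17.3, 271.5]
orientation: [-3.141, -0.001, 3.099]
ft_force: [0.6, -0.6, 1.4]
grip_width: 0.575
grasp_force: 0.0
```

Run:
```python
from h import *
P,R,s=pose();print(P,s["orientation"],s["clock"])
snap("wrist","w6");c=cam("wrist")
for y in(-74,0,74):print(proj(c,(566.8+.043*y,-20.5+y,32)))
```

```text
[536.57648913 -17.30188336 271.49440536] [-3.14051664e+00 -6.81450571e-04  3.09949724e+00] 21.55
[224.1 200. ]
[277.4 200. ]
[330.6 200.1]
```

View pics/w6.png

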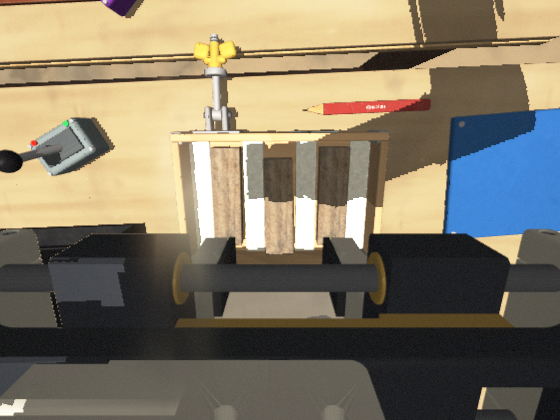

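Run:
```python
from h import *
c=cam("wrist")
for n,a,b in (("L",(227,146),(228,238)),("M",(278,157),(280,253)),("R",(334,146),(334,240))):
    A,B=ray(c,a,32),ray(c,b,32);print(n,A,B,(A+B)/2,np.linalg.norm(A-B),"at TCP col widths",)
for p in ((213,190),(241,190),(264,200),(293,200),(318,190),(350,190)):print(ray(c,p,32)[:2])
ct=cam("top")
B=np.array([ray(ct,(110+u/2.55,125+v/2.55),12) for u,v in((33,55),(241,52),(36,217),(243,213))]);print(B,B.mean(0))
plan([(575,55,140,3.1),(575,55,50,3.1),(575,55,20,3.1)])
```

```text
L [490.2 -83.9  32. ] [620.2 -94.1  32. ] [555.2 -89.   32. ] 130.3995398764889 at TCP col widths
M [507.5 -17.1  32. ] [646.9 -20.2  32. ] [577.2  -18.65  32.  ] 139.43446489300985 at TCP col widths
R [496.2  57.6  32. ] [629.8  58.6  32. ] [563.   58.1  32. ] 133.60374246255228 at TCP col widths
[ 548.8 -108.5]
[550.4 -70. ]
[566.  -39.1]
[567.7   1.2]
[554.9  36. ]
[556.8  80.1]
[[634.5 456.2  12. ]
 [640.8 228.1  12. ]
 [456.6 448.8  12. ]
 [463.7 222.9  12. ]] [548.9 339.   12. ]
7 [[-9,18,33,0,0,-0.0],[-8,19,33,0,0,-0.0],[-9,18,33,0,0,-0.0],[-8.7,18.6,33.2,0,0,-0.0],[0,0,45,0,0,-0.0],[0,0,45,0,0,-0.0],[0,0,30,0,0,-0.0]]
end [575.  55.  20.] 3.1
```

Three strips are visible: left (227,192), middle (279,205), right (334,193). The bolt hangs forward at (215,55), and the toggle is off. I start with the right strip.

send_rows(
  rows=[
    [-7,19,33,0,0,0],
    [-7,18,33,0,0,0],
    [-7,18,33,0,0,0],
    [-6,19,32,0,0,0],
    [0,0,40,0,0,0],
    [0,0,40,0,0,0],
    [0,0,0,0,0,0],
    [0,0,20,0,0,0],
    [0,0,20,0,0,0],
    [0,0,0,0,0,0],
    [0,0,0,0,0,0],
  ],
)

```text
clock: 22.7
position: [568.2, 56.3, 22.1]
orientation: [3.141, 0.002, 3.1]
ft_force: [-0.3, 0.3, 1.3]
grip_width: 0.571
grasp_force: 0.0
```

send_rows(
  rows=[
    [0,0,0,0,0,0],
    [0,0,0,0,0,0],
    [0,0,0,0,0,0],
    [0,0,0,0,0,0],
    [0,0,0,0,0,0],
  ],
  fingers=1,
)

```text
clock: 23.2
position: [567.8, 56.3, 21.7]
orientation: [3.141, 0.003, 3.1]
ft_force: [-0.8, 0.7, 7.3]
grip_width: 0.452
grasp_force: 30.0
```

Run:
```python
from h import *
plan([(568,56.3,112,3.1),(549,408,112,3.17),(549,408,45,3.17),(549,408,25,3.17)],40)
```

```text
15 [[-0,0,-30,0,0,0.0],[-0,0,-30,0,0,0.0],[-0.2,0,-30.3,0,0,0.0],[4,39,-0,0,0,-0.4],[3,39,-0,0,0,-0.5],[3,39,-0,0,0,-0.4],[3,39,-0,0,0,-0.5],[3,39,-0,0,0,-0.4],[2,39,-0,0,0,-0.5],[2,39,-0,0,0,-0.4],[1,39,-0,0,0,-0.5],[1.7,39.4,-0,0,0,-0.4],[-0,0,33,0,0,-0.0],[-0,0,34,0,0,-0.0],[-0,0,20,0,0,-0.0]]
end [549. 408.  25.] 3.17
```

send_rows(
  rows=[
    [0,0,-30,0,0,0],
    [0,0,-30,0,0,0],
    [0,0,-30,0,0,0],
    [4,39,0,0,0,-0.4],
    [3,39,0,0,0,-0.5],
    [3,39,0,0,0,-0.4],
    [3,39,0,0,0,-0.5],
    [3,39,0,0,0,-0.4],
    [2,39,0,0,0,-0.5],
    [2,39,0,0,0,-0.4],
    [1,39,0,0,0,-0.5],
    [2,42,0,0,0,-0.4],
    [0,0,33,0,0,0],
    [0,0,30,0,0,0],
    [0,0,0,0,0,0],
    [0,0,0,0,0,0],
  ],
)

```text
clock: 24.8
position: [547.6, 409.9, 47.4]
orientation: [-3.141, -0.0, -3.114]
ft_force: [-0.0, -0.5, -0.7]
grip_width: 0.45
grasp_force: 30.0
```

Run:
```python
from h import *
P,R,s=pose();print(P,s["grip_width"],s["ft_force"])
snap("wrist","w7",(100,80,460,300),2)
```

```text
[547.58176805 409.94828799  47.39782471] 0.4504336576652246 [-0.0177329  -0.48872548 -0.66009133]
```

View pics/w7.png

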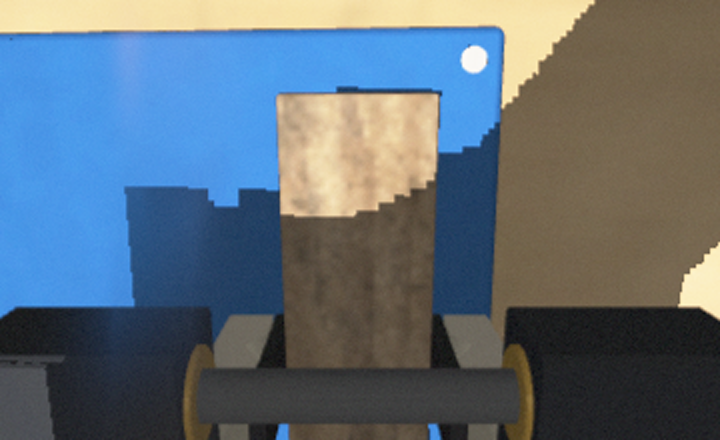

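The strip is held square above the board, about 15 mm inside the right edge. I set it down.

send_rows(
  rows=[
    [0,0,12,0,0,0],
    [0,0,8,0,0,0],
    [0,0,2,0,0,0],
    [0,0,1,0,0,0],
    [0,0,0,0,0,0],
    [0,0,0,0,0,0],
  ],
)

```text
clock: 25.45
position: [547.7, 410.4, 24.2]
orientation: [3.141, 0.0, -3.114]
ft_force: [0.1, 0.7, -0.2]
grip_width: 0.453
grasp_force: 30.0
```

send_rows(
  rows=[
    [0,0,0,0,0,0],
    [0,0,0,0,0,0],
    [0,0,0,0,0,0],
    [0,0,-40,0,0,0],
    [0,0,-45,0,0,0],
    [0,0,-45,0,0,0],
    [0,0,-45,0,0,0],
    [0,0,-45,0,0,0],
    [0,0,0,0,0,0],
  ],
  fingers=0.43,
)

```text
clock: 26.35
position: [550.1, 412.1, 252.5]
orientation: [3.134, 0.01, -3.113]
ft_force: [0.1, 1.2, -0.9]
grip_width: 0.569
grasp_force: 0.0
```

Run:
```python
from h import *
P,R,s=pose();print(P,s["ft_force"])
plan([(540,-17,245,3.1)])
```

```text
[550.07141237 412.09054356 252.50960992] [ 0.14367739  1.2484109  -0.90111685]
42 [[1,-10,0,0,0,-8.5],[2,-10,0,0,0,-8.5],[3,-10,1,0,0,-8.4],[5,-9,-0,0,0,-8.5],[6,-8,-0,0,0,-8.5],[7,-7,0,0,0,-8.5],[9,-6,0,0,0,-8.4],[9,-5,0,0,0,-8.5],[9,-3,1,0,0,-8.5],[11,-2,-0,0,0,-8.5],[10,-1,-0,0,0,-8.4],[10,1,0,0,0,-8.5],[10,3,0,0,0,-8.5],[9,4,1,0,0,-8.5],[9,5,-0,0,0,-8.4],[8,7,-0,0,0,-8.5],[6,7,0,0,0,-8.5],[6,9,0,0,0,-8.5],[4,9,0,0,0,-8.4],[3,10,1,0,0,-8.5],[1,10,-0,0,0,-8.5],[-0,11,-0,0,0,-8.5],[-2,10,0,0,0,-8.4],[-3,9,0,0,0,-8.5],[-4,10,0,0,0,-8.5],[-6,8,1,0,0,-8.5],[-7,7,-0,0,0,-8.5],[-8,7,0,0,0,-8.4],[-9,5,0,0,0,-8.5],[-10,3,0,0,0,-8.5],[-10,3,1,0,0,-8.5],[-10,1,-0,0,0,-8.4],[-10,-1,-0,0,0,-8.5],[-10,-2,0,0,0,-8.5],[-9,-4,0,0,0,-8.5],[-9,-5,0,0,0,-8.4],[-8,-6,1,0,0,-8.5],[-7,-8,-0,0,0,-8.5],[-6,-8,-0,0,0,-8.5],[-5,-9,0,0,0,-8.4],[-3,-10,0,0,0,-8.5],[-1.3,-10.1,0.5,0,0,-8.5]]
end [540. -17. 245.] 3.1
```

send_rows(
  rows=[
    [2,-43,0,0,0,0.4],
    [2,-43,0,0,0,0.4],
    [1,-43,0,0,0,0.4],
    [1,-43,0,0,0,0.4],
    [1,-43,0,0,0,0.4],
    [0,-43,0,0,0,0.4],
    [0,-43,0,0,0,0.4],
    [0,-43,0,0,0,0.4],
    [-1,-43,0,0,0,0.4],
    [-1,-41,0,0,0,0.4],
    [0,0,0,0,0,0],
    [0,0,0,0,0,0],
  ],
)

```text
clock: 27.55
position: [540.8, -18.8, 244.0]
orientation: [3.141, 0.0, 3.097]
ft_force: [-0.2, 0.6, 0.4]
grip_width: 0.568
grasp_force: 0.0
```

Run:
```python
from h import *
P,R,s=pose();print(P,s["orientation"][2],s["clock"])
snap("wrist","w8",(150,120,450,280),2.6)
```

```text
[540.82684718 -18.84293489 243.99142901] 3.097143597334626 27.55
```

View pics/w8.png

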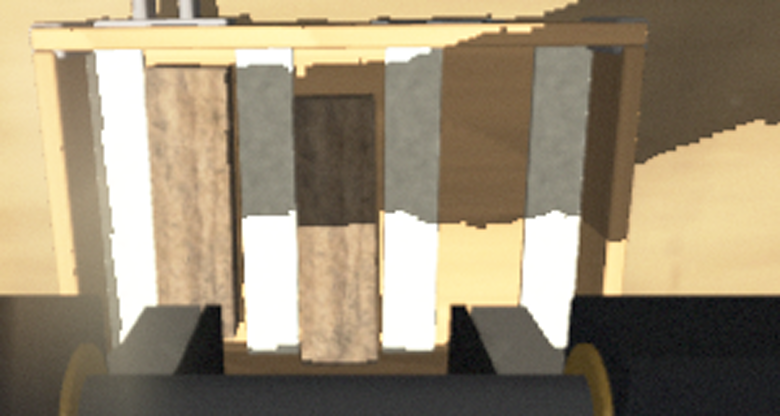

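The middle and left strips are still in place: crop cols 297–378 (front end at row 95) and 147–235 (front end at row 66).

Run:
```python
from h import *
c=cam("wrist");g=lambda u,v:ray(c,(150+u/2.6,120+v/2.6),32)[:2]
print("M",g(294,96),g(374,96),g(299,300),g(379,300),"back",g(340,360))
print("L",g(147,66),g(228,66),g(152,290),g(234,290))
P,R,s=pose()
plan([(577,-19,100,3.1,4),(577,-19,60,3.1),(577,-19,20.5,3.1,2)])
```

```text
M [507.2 -36.1] [508.9   2.1] [611.1 -39.5] [612.9   1.6] back [645.7 -19.9]
L [ 490.1 -104.7] [491.8 -66.4] [ 602.4 -114.4] [604.2 -72.5]
7 [[-9,0,36,0,0,-0.0],[-9,0,36,0,0,-0.0],[-9,0,36,0,0,-0.1],[-9,0.5,36,0,0,0.0],[-0,0,40,0,0,0.0],[-0,0,20,0,0,0.0],[-0,0,19.5,0,0,0.0]]
end [577.  -19.   20.5] 3.1
```

send_rows(
  rows=[
    [-9,0,36,0,0,0],
    [-9,0,36,0,0,0],
    [-9,0,36,0,0,0],
    [-9,1,36,0,0,0],
    [0,0,40,0,0,0],
    [0,0,0,0,0,0],
    [0,0,20,0,0,0],
    [0,0,19,0,0,0],
    [0,0,0,0,0,0],
    [0,0,0,0,0,0],
  ],
)

```text
clock: 28.6
position: [577.8, -17.7, 22.6]
orientation: [3.142, 0.001, 3.101]
ft_force: [0.4, 0.2, 0.8]
grip_width: 0.572
grasp_force: 0.0
```

send_rows(
  rows=[
    [0,0,0,0,0,0],
    [0,0,0,0,0,0],
    [0,0,0,0,0,0],
    [0,0,0,0,0,0],
    [0,0,0,0,0,0],
  ],
  fingers=1,
)

```text
clock: 29.1
position: [577.9, -18.1, 22.6]
orientation: [3.141, 0.002, 3.1]
ft_force: [-1.9, 1.6, 6.4]
grip_width: 0.452
grasp_force: 30.0
```

send_rows(
  rows=[
    [0,0,-30,0,0,0],
    [0,0,-30,0,0,0],
    [0,0,-30,0,0,0],
    [5,39,0,0,0,-0.5],
    [5,39,0,0,0,-0.5],
    [4,39,0,0,0,-0.4],
    [4,39,0,0,0,-0.5],
    [4,39,0,0,0,-0.4],
    [3,39,0,0,0,-0.5],
    [3,40,0,0,0,-0.4],
    [2,40,0,0,0,-0.4],
    [2,40,0,0,0,-0.4],
    [0,0,33,0,0,0],
    [0,0,30,0,0,0],
    [0,0,0,0,0,0],
    [0,0,0,0,0,0],
  ],
)

```text
clock: 30.7
position: [548.5, 335.7, 48.5]
orientation: [-3.141, -0.0, -3.114]
ft_force: [0.1, -0.2, 0.2]
grip_width: 0.447
grasp_force: 30.0
```

Run:
```python
from h import *
P,R,s=pose();print(P,s["grip_width"],s["orientation"][2])
snap("wrist","w9",(100,60,500,300),2)
```

```text
[548.49211226 335.74313127  48.47103376] 0.4472491989496167 -3.113762491150636
```

View pics/w9.png

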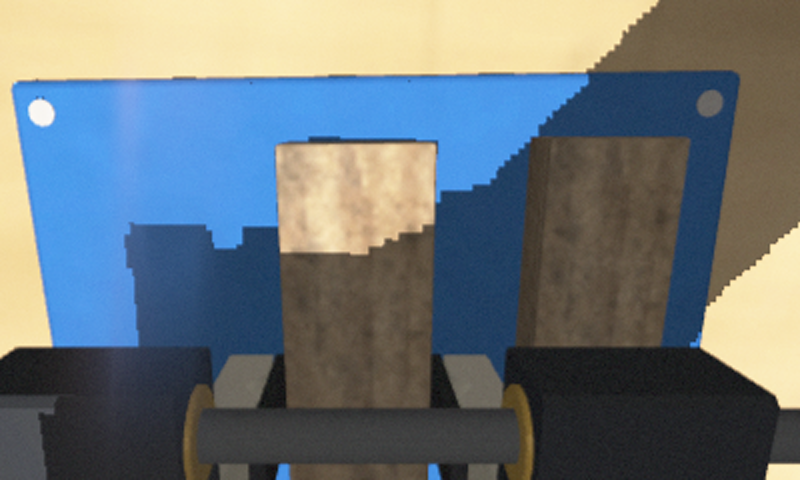

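The first strip lies flat on the right side of the board and the second hovers over the centre, well clear of it.

send_rows(
  rows=[
    [0,0,12,0,0,0],
    [0,0,8,0,0,0],
    [0,0,2,0,0,0],
    [0,0,1,0,0,0],
    [0,0,0,0,0,0],
    [0,0,0,0,0,0],
  ],
)

```text
clock: 31.35
position: [548.5, 336.1, 25.2]
orientation: [3.141, 0.0, -3.114]
ft_force: [-0.4, 0.1, -1.2]
grip_width: 0.453
grasp_force: 30.0
```

send_rows(
  rows=[
    [0,0,0,0,0,0],
    [0,0,0,0,0,0],
    [0,0,0,0,0,0],
    [0,0,-40,0,0,0],
    [0,0,-45,0,0,0],
    [0,0,-45,0,0,0],
    [0,0,-45,0,0,0],
    [0,0,-45,0,0,0],
    [1,-44,0,0,0,0.5],
    [1,-44,0,0,0,0.5],
    [1,-44,0,0,0,0.5],
    [0,-44,0,0,0,0.5],
    [0,-44,0,0,0,0.5],
    [0,-44,0,0,0,0.5],
    [-1,-44,0,0,0,0.5],
    [-1,-44,0,0,0,0.5],
    [0,0,0,0,0,0],
    [0,0,0,0,0,0],
  ],
  fingers=0.43,
)

```text
clock: 33.15
position: [546.2, -17.1, 245.2]
orientation: [3.141, 0.0, 3.097]
ft_force: [0.4, 0.4, 0.6]
grip_width: 0.569
grasp_force: 0.0
```

Run:
```python
from h import *
P,R,s=pose();print(P,s["orientation"][2],s["clock"])
snap("wrist","w10",(150,120,450,280),2.6)
```

```text
[546.20883805 -17.14993969 245.17865817] 3.0970805441553595 33.15
```

View pics/w10.png

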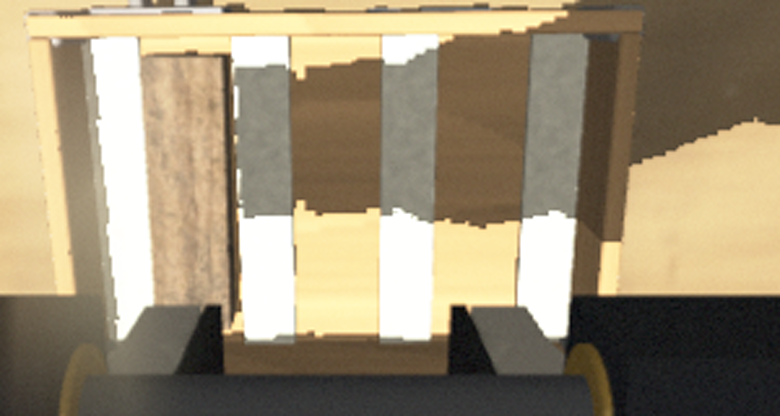

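The left strip is unmoved at crop cols 142–230, and the other bays are empty. I have no pictures left to view, so further checks are numeric.

Run:
```python
from h import *
c=cam("wrist");g=lambda u,v:ray(c,(150+u/2.6,120+v/2.6),32)[:2]
print("L",g(141,55),g(224,55),g(152,290),g(232,290))
plan([(561,-91,110,3.1,4),(561,-91,60,3.1,2),(561,-91,20.5,3.1,2)])
```

```text
L [ 490.3 -105.5] [492.  -66.3] [ 608.1 -113. ] [609.9 -71.9]
8 [[-4,-19,34,0,0,-0.0],[-5,-18,34,0,0,-0.0],[-4,-19,33,0,0,-0.1],[-4.9,-18,34.1,0,0,0.0],[0,-0,25,0,0,0.0],[0,-0,25,0,0,0.0],[0,-0,20,0,0,0.0],[0,-0,19.5,0,0,0.0]]
end [561.  -91.   20.5] 3.1
```

send_rows(
  rows=[
    [-4,-18,34,0,0,0],
    [-5,-18,34,0,0,0],
    [-4,-18,33,0,0,0],
    [-5,-18,34,0,0,0],
    [0,0,25,0,0,0],
    [0,0,25,0,0,0],
    [0,0,0,0,0,0],
    [0,0,20,0,0,0],
    [0,0,19,0,0,0],
    [0,0,0,0,0,0],
    [0,0,0,0,0,0],
  ],
)

```text
clock: 34.3
position: [562.1, -88.0, 22.1]
orientation: [-3.141, 0.001, 3.101]
ft_force: [0.1, -0.1, 0.6]
grip_width: 0.566
grasp_force: 0.0
```

send_rows(
  rows=[
    [0,0,0,0,0,0],
    [0,0,0,0,0,0],
    [0,0,0,0,0,0],
    [0,0,0,0,0,0],
    [0,0,0,0,0,0],
  ],
  fingers=1,
)

```text
clock: 34.8
position: [562.3, -88.7, 22.5]
orientation: [3.141, 0.002, 3.1]
ft_force: [-0.9, 0.9, 6.9]
grip_width: 0.451
grasp_force: 30.0
```

send_rows(
  rows=[
    [0,0,-30,0,0,0],
    [0,0,-30,0,0,0],
    [0,0,-30,0,0,0],
    [3,39,0,0,0,-0.5],
    [3,39,0,0,0,-0.5],
    [2,39,0,0,0,-0.4],
    [2,39,0,0,0,-0.5],
    [2,39,0,0,0,-0.4],
    [1,39,0,0,0,-0.5],
    [1,39,0,0,0,-0.4],
    [0,39,0,0,0,-0.4],
    [0,39,0,0,0,-0.4],
    [0,0,33,0,0,0],
    [0,0,30,0,0,0],
    [0,0,0,0,0,0],
    [0,0,0,0,0,0],
  ],
)

```text
clock: 36.4
position: [550.7, 262.2, 48.3]
orientation: [-3.141, -0.001, -3.114]
ft_force: [0.1, -0.8, -0.3]
grip_width: 0.455
grasp_force: 30.0
```

Run:
```python
from h import *
P,R,s=pose();print(P,s["grip_width"],s["orientation"][2])
im=cams.snapshot("wrist");hsv=cv2.cvtColor(im,cv2.COLOR_RGB2HSV)
def runs(r):
    b=(hsv[r,:,0]>100)&(hsv[r,:,0]<125)&(hsv[r,:,1]>120);d=np.flatnonzero(np.diff(b.astype(int)));return d.tolist()
for r in (120,150,180,200,215):print(r,runs(r))
c=cam("wrist")
for y in(263,336,410):print(y,proj(c,(500,y-20,34)),proj(c,(500,y+20,34)))
```

```text
[550.70755321 262.21469816  48.29936572] 0.45452866372574946 -3.1137884805771328
120 [223, 232, 242]
150 [224, 238, 318, 361, 440, 476]
180 [227, 239, 317, 359, 436, 471]
200 [228, 239, 316, 357, 433, 467, 557]
215 [228, 240, 316, 357, 431, 465, 553, 558]
263 [247.6 160.1] [316.1 161.9]
336 [372.5 163.5] [440.5 165.3]
410 [498.2 166.9] [565.8 168.7]
```

send_rows(
  rows=[
    [0,0,12,0,0,0],
    [0,0,8,0,0,0],
    [0,0,2,0,0,0],
    [0,0,1,0,0,0],
    [0,0,0,0,0,0],
    [0,0,0,0,0,0],
  ],
)

```text
clock: 37.05
position: [550.9, 262.6, 25.2]
orientation: [3.141, 0.0, -3.114]
ft_force: [0.3, 0.1, -1.4]
grip_width: 0.451
grasp_force: 30.0
```

send_rows(
  rows=[
    [0,0,0,0,0,0],
    [0,0,0,0,0,0],
    [0,0,0,0,0,0],
    [0,0,-40,0,0,0],
    [0,0,-45,0,0,0],
    [0,0,-45,0,0,0],
    [0,0,-45,0,0,0],
    [0,0,-45,0,0,0],
    [0,0,-45,0,0,0],
    [0,0,-45,0,0,0],
    [0,0,0,0,0,0],
    [0,0,0,0,0,0],
  ],
  fingers=0.43,
)

```text
clock: 38.25
position: [550.8, 262.7, 336.3]
orientation: [3.139, 0.002, -3.114]
ft_force: [-0.2, 0.4, -0.5]
grip_width: 0.568
grasp_force: 0.0
```

Run:
```python
from h import *
P,R,s=pose();print(P,s["orientation"][2],s["clock"],s["ft_force"])
im=cams.snapshot("wrist");hsv=cv2.cvtColor(im,cv2.COLOR_RGB2HSV);c=cam("wrist")
b=((hsv[:,:,0]>100)&(hsv[:,:,0]<125)&(hsv[:,:,1]>120)).astype(int)
for r in (130,160,190,210):
    d=np.flatnonzero(np.diff(b[r]));print(r,[(int(k),*ray(c,(k,r),34)[:2]) for k in d])
# top: red roller
it=cams.snapshot("top");h=cv2.cvtColor(it,cv2.COLOR_RGB2HSV)
m=(((h[:,:,0]<6)|(h[:,:,0]>174))&(h[:,:,1]>170)&(h[:,:,2]>60)).astype(np.uint8);m[240:]=0
n,l,st,ce=cv2.connectedComponentsWithStats(m);print([(st[i].tolist(),ce[i].round(1).tolist()) for i in range(1,n) if st[i,4]>10])
```

```text
[550.81771211 262.72093614 336.27245602] -3.114007690866613 38.25 [-0.16999189  0.37577004 -0.51973121]
130 [(255, np.float64(487.4), np.float64(225.1)), (264, np.float64(487.0), np.float64(238.6)), (291, np.float64(485.9), np.float64(279.2)), (311, np.float64(485.1), np.float64(309.3)), (339, np.float64(483.9), np.float64(351.4)), (358, np.float64(483.2), np.float64(380.0)), (389, np.float64(481.9), np.float64(426.6)), (399, np.float64(481.5), np.float64(441.6)), (510, np.float64(477.0), np.float64(608.7)), (534, np.float64(476.0), np.float64(644.8))]
160 [(257, np.float64(532.2), np.float64(228.4)), (264, np.float64(531.9), np.float64(239.2)), (291, np.float64(530.8), np.float64(280.9)), (310, np.float64(530.0), np.float64(310.3)), (338, np.float64(528.8), np.float64(353.5)), (356, np.float64(528.1), np.float64(381.3)), (385, np.float64(526.8), np.float64(426.1)), (396, np.float64(526.4), np.float64(443.1))]
190 [(257, np.float64(579.5), np.float64(228.8)), (265, np.float64(579.2), np.float64(241.5)), (290, np.float64(578.1), np.float64(281.1)), (310, np.float64(577.3), np.float64(312.9)), (337, np.float64(576.1), np.float64(355.7)), (355, np.float64(575.4), np.float64(384.3)), (383, np.float64(574.2), np.float64(428.7)), (393, np.float64(573.7), np.float64(444.6))]
210 [(258, np.float64(612.5), np.float64(230.6)), (265, np.float64(612.2), np.float64(242.0)), (290, np.float64(611.2), np.float64(282.4)), (310, np.float64(610.3), np.float64(314.7)), (336, np.float64(609.2), np.float64(356.7)), (353, np.float64(608.4), np.float64(384.2)), (381, np.float64(607.2), np.float64(429.5)), (391, np.float64(606.8), np.float64(445.6))]
[([275, 115, 9, 9, 69], [278.8, 118.5])]
```

Run:
```python
from h import *
c=cam("top");print(ray(c,(279,118.5),290),ray(c,(279,119.5),286))
P,R,s=pose()
plan([(620,24,350,3.1-2*np.pi),(664,24,350,3.1-2*np.pi),(664,24,275,3.1-2*np.pi,3)])
```

```text
[655.6  22.7 290. ] [654.3  22.7 286. ]
10 [[-11,-40,-3,0,0,0.7],[-11,-40,-2,0,0,0.6],[-11,-40,-3,0,0,0.7],[-12,-39,-3,0,0,0.6],[-12,-40,-3,0,0,0.7],[-13.2,-39.1,-2.2,0,0,0.7],[-43.9,1.8,-0,0,0,-0.0],[-0,0,25,0,0,-0.0],[-0,0,25,0,0,-0.0],[-0,0,25,0,0,-0.0]]
end [664.  24. 275.] -3.184
```

send_rows(
  rows=[
    [-11,-40,-3,0,0,0.7],
    [-11,-40,-2,0,0,0.6],
    [-11,-40,-3,0,0,0.7],
    [-12,-39,-3,0,0,0.6],
    [-12,-40,-3,0,0,0.7],
    [-13,-39,-2,0,0,0.7],
    [-43,2,0,0,0,0],
    [0,0,0,0,0,0],
    [0,0,0,0,0,0],
  ],
)

```text
clock: 39.25
position: [663.6, 24.0, 347.7]
orientation: [-3.14, -0.005, 3.098]
ft_force: [-0.4, -0.5, -0.5]
grip_width: 0.57
grasp_force: 0.0
```

send_rows(
  rows=[
    [0,0,25,0,0,0],
    [0,0,25,0,0,0],
    [0,0,25,0,0,0],
    [0,0,0,0,0,0],
    [0,0,0,0,0,0],
  ],
)

```text
clock: 39.75
position: [663.1, 24.7, 276.4]
orientation: [-3.141, -0.0, 3.1]
ft_force: [1.2, -0.2, 0.5]
grip_width: 0.571
grasp_force: 0.0
```

send_rows(
  rows=[
    [0,0,0,0,0,0],
    [0,0,0,0,0,0],
    [0,0,0,0,0,0],
    [0,0,0,0,0,0],
    [0,0,0,0,0,0],
    [0,0,0,0,0,0],
  ],
  fingers=1,
)

```text
clock: 40.35
position: [663.6, 23.8, 276.6]
orientation: [-3.141, 0.001, 3.099]
ft_force: [-0.1, -2.9, 2.5]
grip_width: 0.247
grasp_force: 30.0
```

send_rows(
  rows=[
    [8,0,0,0,0,0],
    [10,0,1,0,0,0],
    [17.4,0,1.9,0,0,0],
    [17.2,0,3.3,0,0,0],
    [16.9,0,4.6,0,0,0],
    [16.5,0,6,0,0,0],
    [16,0,7.2,0,0,0],
    [15.3,0,8.5,0,0,0],
    [14.6,0,9.7,0,0,0],
    [13.8,0,10.8,0,0,0],
    [12.9,0,11.8,0,0,0],
  ],
)

```text
clock: 41.45
position: [505.0, 29.7, 211.3]
orientation: [-3.139, 0.002, 3.099]
ft_force: [5.7, -10.1, -2.2]
grip_width: 0.244
grasp_force: 30.0
```

send_rows(
  rows=[
    [11.9,0,12.8,0,0,0],
    [10.9,0,13.7,0,0,0],
    [9.8,0,14.5,0,0,0],
    [8.6,0,15.3,0,0,0],
    [7.4,0,15.9,0,0,0],
    [6.1,0,16.4,0,0,0],
    [4.8,0,16.9,0,0,0],
    [3.4,0,17.2,0,0,0],
    [2.1,0,14,0,0,0],
    [0.7,0,10,0,0,0],
    [0,0,5,0,0,0],
    [0,0,0,0,0,0],
  ],
)

```text
clock: 42.65
position: [438.2, 32.2, 58.5]
orientation: [-3.139, -0.003, 3.099]
ft_force: [3.7, -12.6, -3.0]
grip_width: 0.245
grasp_force: 30.0
```

send_rows(
  rows=[
    [0,0,2,0,0,0],
    [0,0,2,0,0,0],
    [0,0,2,0,0,0],
    [0,0,0,0,0,0],
    [0,0,0,0,0,0],
  ],
)

```text
clock: 43.15
position: [438.4, 32.2, 55.1]
orientation: [-3.139, -0.001, 3.1]
ft_force: [-8.0, -12.0, 30.2]
grip_width: 0.249
grasp_force: 30.0
```

send_rows(
  rows=[
    [0,0,-1.5,0,0,0],
    [0,0,0,0,0,0],
  ],
)

```text
clock: 43.35
position: [438.3, 32.2, 55.4]
orientation: [-3.139, -0.002, 3.1]
ft_force: [-1.8, -13.1, 11.9]
grip_width: 0.25
grasp_force: 30.0
```

send_rows(
  rows=[
    [0,0,0,0,0,0],
    [0,0,0,0,0,0],
    [0,0,0,0,0,0],
    [0,0,0,0,0,0],
    [0,0,-30,0,0,0],
    [0,0,-40,0,0,0],
    [0,0,-45,0,0,0],
    [0,0,-45,0,0,0],
    [0,0,0,0,0,0],
    [0,0,0,0,0,0],
  ],
  fingers=0.43,
)

```text
clock: 44.35
position: [439.8, 34.6, 216.0]
orientation: [3.14, 0.002, 3.1]
ft_force: [-0.4, 0.2, 0.1]
grip_width: 0.572
grasp_force: 0.0
```

Run:
```python
from h import *
P,R,s=pose();print(P,s["clock"],s["ft_force"]);c=cam("wrist")
im=cams.snapshot("wrist");h=cv2.cvtColor(im,cv2.COLOR_RGB2HSV)
def comp(m,k=15):
    n,l,st,ce=cv2.connectedComponentsWithStats(m.astype(np.uint8));return [(st[i].tolist(),ce[i].round(1).tolist()) for i in range(1,n) if st[i,4]>k]
m=((h[:,:,0]<6)|(h[:,:,0]>174))&(h[:,:,1]>170)&(h[:,:,2]>50);m[:130]=0;m[240:]=0
print("red",comp(m));print("roller shut at",proj(c,(439,32.5,63)),"2deg open",proj(c,(439,32.5,71)))
y=(h[:,:,0]>18)&(h[:,:,0]<28)&(h[:,:,1]>200)&(h[:,:,2]>120);print("yellow",comp(y,40));print("nut hang",proj(c,(360,-91,25)))
# lid frame vs top view compare to initial picture
it=cams.snapshot("top")[:,:,::-1];i0=cv2.imread("pics/top0.png")
d=cv2.absdiff(it,i0).max(2);print("lid diff",np.median(d[136:200,248:340]),d[138:145,248:340].mean())
```

```text
[439.82306667  34.56191405 216.01400269] 44.35 [-0.37848161  0.23971685  0.07743803]
red [([318, 181, 16, 11, 45], [325.2, 185.8]), ([290, 182, 19, 11, 65], [298.7, 186.8]), ([266, 184, 20, 43, 643], [276.0, 202.6]), ([387, 184, 13, 5, 27], [393.7, 186.9])]
roller shut at [276.6 192.6] 2deg open [276.6 194.3]
yellow []
nut hang [165.  121.8]
lid diff 18.0 14.327639751552795
```

send_rows(
  rows=[
    [0,-2,0,0,0,0],
    [0,0,0,0,0,0],
    [0,0,0,0,0,0],
    [0,0,0,0,0,0],
    [0,0,45,0,0,0],
    [0,0,45,0,0,0],
    [0,0,40,0,0,0],
    [0,0,6,0,0,0],
    [0,0,3,0,0,0],
    [0,0,2,0,0,0],
    [0,0,0,0,0,0],
    [0,0,0,0,0,0],
  ],
  fingers=1,
)

```text
clock: 45.65
position: [440.2, 32.5, 75.3]
orientation: [3.14, 0.002, 3.1]
ft_force: [-0.0, 0.2, 0.4]
grip_width: 0.004
grasp_force: 0.0
```

send_rows(
  rows=[
    [0,0,1,0,0,0],
    [0,0,1,0,0,0],
    [0,0,1,0,0,0],
    [0,0,0,0,0,0],
    [0,0,0,0,0,0],
  ],
)

```text
clock: 46.15
position: [440.0, 32.3, 72.5]
orientation: [3.141, 0.002, 3.1]
ft_force: [-4.8, 0.2, 18.8]
grip_width: 0.005
grasp_force: 9.2
```

send_rows(
  rows=[
    [0,0,1,0,0,0],
    [0,0,0,0,0,0],
    [0,0,0,0,0,0],
  ],
)

```text
clock: 46.45
position: [440.1, 32.3, 72.2]
orientation: [3.141, 0.002, 3.101]
ft_force: [-9.2, 1.8, 28.4]
grip_width: 0.004
grasp_force: 14.2
```

Contact is at z≈72.5, the roller's top when shut, and it holds against 28 N, so the lid is shut. I retreat and make a last check.

send_rows(
  rows=[
    [0,0,-20,0,0,0],
    [0,0,-45,0,0,0],
    [0,0,-45,0,0,0],
    [0,0,-45,0,0,0],
    [0,0,0,0,0,0],
    [0,0,0,0,0,0],
  ],
)

```text
clock: 47.05
position: [439.7, 32.3, 226.2]
orientation: [3.14, 0.003, 3.099]
ft_force: [-1.0, -0.3, -1.3]
grip_width: 0.004
grasp_force: 0.0
```

Run:
```python
from h import *
c=cam("top");im=cams.snapshot("top");h=cv2.cvtColor(im,cv2.COLOR_RGB2HSV)
b=((h[:,:,0]>100)&(h[:,:,0]<125)&(h[:,:,1]>120)).astype(int)
for r in(157,177,197):print(r,[(int(k),float(ray(c,(k,r),34)[1])) for k in np.flatnonzero(np.diff(b[r,110:220]))+110])
for n,q in(("on",(470,-283,97)),("off",(491,-326,97))):
    u,v=proj(c,q).astype(int);print(n,(u,v),im[v-2:v+3,u-2:u+3].mean((0,1)))
w=cams.snapshot("wrist");cw=cam("wrist");h=cv2.cvtColor(w,cv2.COLOR_RGB2HSV)
m=(h[:,:,0]>15)&(h[:,:,0]<30)&(h[:,:,1]>170)&(h[:,:,2]>110);m[230:]=0
n,l,st,ce=cv2.connectedComponentsWithStats(m.astype(np.uint8));print([(st[i].tolist(),ray(cw,ce[i],30)) for i in range(1,n) if st[i,4]>40],proj(cw,(360,-91,25)),proj(cw,(448.5,-95.5,105)))
```

```text
157 [(122, 450.5), (128, 434.1), (145, 387.5), (155, 360.0), (171, 316.1), (182, 285.9), (198, 241.9), (203, 228.2)]
177 [(123, 446.5), (128, 432.8), (145, 386.3), (155, 358.9), (172, 312.3), (182, 284.9), (198, 241.0), (204, 224.5)]
197 [(123, 445.3), (128, 431.6), (145, 385.1), (156, 355.0), (172, 311.2), (182, 283.8), (199, 237.3), (204, 223.6)]
on (np.int64(394), np.int64(207)) [108.32 109.72 111.4 ]
off (np.int64(410), np.int64(199)) [31.48 29.52 31.96]
[] [170.7 123.4] [150.  216.7]
```

```bash
python3 -c "
from rig import arm;print(arm.close_job())"
```

```text
the job is handed in; nothing more can be done
None
```

I handed the job in at about 47 s: fan off, nut loosened to its stop, bolt hanging forward, all three strips side by side on the board and the lid pressed shut. The bolt was last seen hanging before the strips were moved; a final colour check for it found nothing either way.

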